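Find a spacer's blind hole on the plug pin and present it hole-up

ROBOT

A 7-joint arm with a two-finger parallel gripper is mounted at the origin on a cart in front of the work surface, level with it; the furniture and walls round the work are solid. World frame = base frame: x ahead of the robot, y to its left, z up, the work surface at z = 0. Lengths are in m, angles in rad, forces in N, time in s.
With the tool pointing down it reaches from about 0.425 to 0.925 m from the base axis. Payload 6.8 kg.
Tool frame: the origin (TCP) lies between the finger pads; the fingertips stand 17 mm ahead of it and the grasp point (between the pads) lies 2 mm behind it; z points along the fingers, y is the direction in which the jaws open and shut (so a half turn about z gives the same grasp; the last joint's range is limited). The gripper opens to 85 mm and grips with 20 to 120 N. Pads are 22 mm wide; open, the fingers measure 114 mm over their backs; the gripper's body (76 mm by 85 mm) begins 54 mm behind the grasp point. The pads swing forward as they close: fully open they stand 13 mm farther back than shut.
Start: joints at [-0.108, 0.477, 0.022, 1.555, -0.011, 1.109, -0.083], TCP at [0.675, 0, 0.223] pointing down, gripper open.
Joint ranges: [-2.96, 2.96], [-0.34, 2.1], [-1.41, 1.46], [0.24, 2.44], [-1.37, 4.51], [0.17, 1.92], [-2.96, 2.96]. Speed limits (rad/s): [2.39, 2.39, 3.14, 3.14, 3.14, 3.14, 3.14].

INTERFACE

Orientations are given as a unit quaternion [w, x, y, z].
In Python, from station import bot gives the robot as it stands. The module is installed in compiled form; this text tells all that it offers.
- The arm moves only by the tool carry_out, never from a script. Its argument "moves" is a list of rows, each a list of 3 entries, a list of its own where there are three numbers: the turn, a rotation vector about the tool's x, y, z in degrees, then the shift along the tool's x, y, z in cm, then the finger opening in cm, from 0 to 8.54. A call has 1 to 5 rows; each row is the pose to reach, as a shift and turn from the pose commanded when the call began, along the tool's axes at that moment; what a row does not reach only later rows make up. A row lasts 1/8 s, in which the tool goes at most 62.5 mm and 10.7 degrees, less where a joint would pass 70% of its speed; a pose out of reach is approached as far as the arm can. A call with a gripper value outside its range is refused whole. The fingers move at their own pace and stop on an object; "newtons" is the grip in N (left out, the last holds). Time passes only in rows, so rows that repeat a pose let the fingers close. It gives the time, the measured TCP pose, the force and the opening at its end, in the units of the state.
- bot.get_obs(): the state, without advancing time (a new reading comes with each control period).
- bot.read_camera(name): name is "scene" or "side" or "wrist"; returns the picture (420x560x3 uint8, red, green, blue); there is no depth.
- bot.camera_info(name): a dict with "vertical_fov" (degrees; the focal length in pixels is half the picture's height over the tangent of half this angle, whatever the lens; pixels are square), "cx", "cy" (the principal point, pixels), "position" and "attitude" of the camera in the world. Camera axes: x right, y up, looking along -z (the intrinsics and any distortion apply to the point x, -y, -z); pixel columns grow to the right and rows downward; lengths in m; the calibration is good to about 2 mm. A picture is of the moment at which its call begins: read the wrist's pose just before it. camera_info takes no time and is no camera call; for the wrist camera it gives the pose at the moment of the call.
- bot.hand_in(): hands the job in, once; it reports no verdict.
Trained networks look in the newest picture that a camera, given by its name, has taken for a name from the list of things; names that differ only in an ending like _2 or _b are one class to them, and where a whole thing is asked for, a point or a joint stands for the part that bears it (a point fixed in the world has none). Each returns a list of dicts, best first, with "score" (0 to 1); they miss things now and then, are a little off and sometimes report something else, mostly with a low value. They report only what shows in the picture. A call takes as long as a camera call. They do not tell look-alikes from the thing itself.
- bot.silhouettes(label, camera): "region" (420x560 bool, what is visible of it) and "location" ([column, row] in pixels, amid what is visible of it).
The state is a dict: "t": time; "q": joint angles; "joint_vel": joint speeds; "joint_torque": joint torques, N m; "eef_pos": TCP position; "tool_rot": TCP orientation; "contact_force": force on the tool from outside, world axes, zero at the start; "torque": the same for the moment, N m; "gripper_width": opening from 0.0 (shut) to 1.0 (fully open).
Only numpy, scipy, OpenCV 4.12 (cv2) and the standard library are available. Lean on these libraries where they do the work, as an engineer would, in place of code of your own. Each camera call takes 0.05 s, during which the arm holds its last target. There are 200 camera calls.

TASK

The three blind spacers in the nest tray are bored deep at one end only; the other end has just a shallow recess of the same width, so in the tray you cannot be sure which end is which. Take the spacer from the nest nearest to you, feel whether an end is the bored one by trying it squarely over the plug pin of the post gauge, without forcing it, then bring the spacer round so that the deep hole faces straight up, ready for its spring. Finish still holding it freely in the gripper about 20 cm above the bench, with the other two spacers in their nests and nothing else disturbed.

Things in the scene. Friction and masses are not known exactly. Their poses are not given: they have to be found in the camera images.
- tray: Grey plastic nest tray, fixed, 75 x 231 mm, open at the top. Origin: middle of the underside, z up. Three nests side by side, 75 mm apart along its y axis; in each a spacer lies along the tray's x axis, on V notches narrower than itself, its middle 43 mm above the bench. Beside a spacer all is below 27 mm. The long walls, 42 mm high, stop the spacers endwise with 4 mm free at each end; the short ends are 16 mm high.
- nest_near (a point): Where the middle of a spacer lies in the end nest nearest to the robot, 43 mm above the bench; its axes are the tray's (a spacer lies along x). A spacer let go here lies steady and can be gripped anew.
- spacer_1_mid (a point): Blind spacer, one of three that look alike: a plain aluminium cylinder 32 mm in diameter and 50 mm long, lying in a nest of the tray. The point is its middle. The z axis runs along the cylinder; it does not tell which end has the hole. One end has a blind hole 20 mm wide and 34 mm deep, the other only a recess 20 mm wide and 4 mm deep, and which end is which changes from spacer to spacer.
- spacer_2_mid (a point): Blind spacer, one of three that look alike: a plain aluminium cylinder 32 mm in diameter and 50 mm long, lying in a nest of the tray. The point is its middle. The z axis runs along the cylinder; it does not tell which end has the hole. One end has a blind hole 20 mm wide and 34 mm deep, the other only a recess 20 mm wide and 4 mm deep, and which end is which changes from spacer to spacer.
- spacer_3_mid (a point): Blind spacer, one of three that look alike: a plain aluminium cylinder 32 mm in diameter and 50 mm long, lying in a nest of the tray. The point is its middle. The z axis runs along the cylinder; it does not tell which end has the hole. One end has a blind hole 20 mm wide and 34 mm deep, the other only a recess 20 mm wide and 4 mm deep, and which end is which changes from spacer to spacer.
- gauge: Post gauge of dark steel, fixed upright to the bench: round foot 64 mm in diameter and 8 mm high, column 31 mm in diameter up to 40 mm, and on it a bright steel plug pin 12 mm in diameter and 30 mm long with a tapered nose. Origin: middle of the underside, z up. A deep hole goes down over the whole pin; a recess stops on its top after 4 mm.
- pin_top (a point): Middle of the top of the plug pin, 70 mm above the bench.
- oiler_mid (a point): Bystander: red oil bottle with a spout, 42 mm in diameter, 135 mm tall, standing; the point is 50 mm above its foot.
- block_mid (a point): Bystander: steel block with three holes, 25 x 75 x 50 mm, standing on its long edge; the point is its middle.
- screw_box_mid (a point): Bystander: upright clear plastic screw box, 31 x 47 x 70 mm; the point is its middle.
Mind the look-alikes: they are no part of the job. Leave any purple look-alike of the part that bears spacer_1_mid alone.

How it is judged:
On the way, in this order (a step that is already met when the one before it is completed fails the run):
1. a spacer is gripped and lifted out of its nest (((height (world z) of spacer_1_mid above 0.09 m and contact force between the fingers and spacer_1 above 0.5 N) or (height (world z) of spacer_2_mid above 0.09 m and contact force between the fingers and spacer_2 above 0.5 N) or (height (world z) of spacer_3_mid above 0.09 m and contact force between the fingers and spacer_3 above 0.5 N))), for 0.1 s.
2. an end of the held spacer is tried on the plug pin: the pin stands at least 12 mm deep in the hole, or bears on the floor of the recess (((x of pin_top in the frame of spacer_1_mid between -0.005 and 0.005 m and y of pin_top in the frame of spacer_1_mid between -0.005 and 0.005 m and contact force between the fingers and spacer_1 above 0.5 N and (z of pin_top in the frame of spacer_1_mid between -0.012 and 0.013 m or (z of pin_top in the frame of spacer_1_mid between -0.026 and -0.019 m and contact force between spacer_1 and gauge above 0.5 N))) or (x of pin_top in the frame of spacer_2_mid between -0.005 and 0.005 m and y of pin_top in the frame of spacer_2_mid between -0.005 and 0.005 m and contact force between the fingers and spacer_2 above 0.5 N and (z of pin_top in the frame of spacer_2_mid between -0.013 and 0.012 m or (z of pin_top in the frame of spacer_2_mid between 0.019 and 0.026 m and contact force between spacer_2 and gauge above 0.5 N))) or (x of pin_top in the frame of spacer_3_mid between -0.005 and 0.005 m and y of pin_top in the frame of spacer_3_mid between -0.005 and 0.005 m and contact force between the fingers and spacer_3 above 0.5 N and (z of pin_top in the frame of spacer_3_mid between -0.012 and 0.013 m or (z of pin_top in the frame of spacer_3_mid between -0.026 and -0.019 m and contact force between spacer_3 and gauge above 0.5 N))))), for 0.1 s.
At the end, for the whole second after the job is handed in: The spacer from the nest nearest to the robot is held between the fingers, touching neither tray nor gauge, at rest, its middle more than 15 cm above the bench and its deep hole facing up within 15 degrees of straight up; the other two spacers lie in their nests, moved by less than 12 mm (((angle between spacer_1_mid's own z axis and vertical below 0.26 rad and height (world z) of spacer_1_mid above 0.15 m and contact force between the fingers and spacer_1 above 1 N and contact force between spacer_1 and tray below 0.1 N and contact force between spacer_1 and gauge below 0.1 N and linear speed of spacer_1 below 0.03 m/s and distance of each of spacer_2_mid, spacer_3_mid from where it was at the start of the episode below 0.012 m and horizontal distance between each of spacer_2_mid, spacer_3_mid and nest_near above 0.05 m) or (angle between spacer_2_mid's own z axis and vertical above 2.882 rad and height (world z) of spacer_2_mid above 0.15 m and contact force between the fingers and spacer_2 above 1 N and contact force between spacer_2 and tray below 0.1 N and contact force between spacer_2 and gauge below 0.1 N and linear speed of spacer_2 below 0.03 m/s and distance of each of spacer_1_mid, spacer_3_mid from where it was at the start of the episode below 0.012 m and horizontal distance between each of spacer_1_mid, spacer_3_mid and nest_near above 0.05 m) or (angle between spacer_3_mid's own z axis and vertical below 0.26 rad and height (world z) of spacer_3_mid above 0.15 m and contact force between the fingers and spacer_3 above 1 N and contact force between spacer_3 and tray below 0.1 N and contact force between spacer_3 and gauge below 0.1 N and linear speed of spacer_3 below 0.03 m/s and distance of each of spacer_1_mid, spacer_2_mid from where it was at the start of the episode below 0.012 m and horizontal distance between each of spacer_1_mid, spacer_2_mid and nest_near above 0.05 m))); the arm keeps its last pose, push and grip.
It fails at once if a bystander (oil bottle, steel block or screw box) is moved by more than 3 cm (distance of any of oiler_mid, block_mid, screw_box_mid from where it was at the start of the episode above 0.03 m).
It fails at once if a spacer is forced on to the gauge with more than 40 N (contact force between any of spacer_1, spacer_2, spacer_3 and gauge above 40 N).
It also fails if it takes over 48 s, if anything falls off the work surface, if the arm or the gripper's body presses on something with over 40 N, if the wrist force passes 120 N, or if a joint passes its speed limit or range.

## Working session

There is one attempt and no reset: what is moved stays moved. The work goes in short steps, Python scripts to look and compute and a tool call to move; the robot and the scene stay as the last step left them, time stands still between calls to the robot, and variables do not carry over. Pictures are saved under pics/ and viewed, about 8 in all and at most 12, crops included, and the job is handed in when it is done.

Besides the shell and the picture viewer there is one more tool, called as name([rows], argument=value, ...), one row to a line, values as JSON. carry_out: Moves the arm, as the interface text tells. Its arguments: {"type":"object","properties":{"moves":{"type":"array"},"newtons":{"type":"number"}},"required":["moves"]}

```bash
mkdir -p pics; python3 - <<'E'
from station import bot
import cv2,numpy as np
ims=[]
for c in ["scene","side","wrist"]:
    im=bot.read_camera(c); cv2.imwrite(f"pics/{c}0.png",im[:,:,::-1]); ims.append(im)
    i=bot.camera_info(c); print(c,i)
    for l in ["tray","spacer_1_mid","gauge","oiler_mid","block_mid","screw_box_mid"]:
        print(l,[(round(d["score"],2),np.round(d["location"]).tolist(),int(d["region"].sum())) for d in bot.silhouettes(l,c)])
cv2.imwrite("pics/a.png",np.hstack(ims[:2])[:,:,::-1])
print(bot.get_obs())
E
```

```text
scene {'vertical_fov': 54.3395181770384, 'cx': 273.8664567415017, 'cy': 222.60467651230485, 'position': array([ 0.20657617, -0.75262186,  0.74433059]), 'attitude': array([ 0.91041413,  0.31075464, -0.09679783, -0.25535827])}
tray [(0.75, [276.0, 227.0], 2797)]
spacer_1_mid [(0.78, [194.0, 236.0], 352), (0.74, [237.0, 309.0], 415), (0.57, [246.0, 217.0], 347)]
gauge [(0.66, [327.0, 277.0], 710)]
oiler_mid [(0.74, [364.0, 193.0], 590), (0.29, [281.0, 231.0], 2671)]
block_mid [(0.95, [178.0, 286.0], 746)]
screw_box_mid [(0.91, [310.0, 158.0], 471)]
side {'vertical_fov': 57.139097801436954, 'cx': 274.6395541423927, 'cy': 212.3039604332311, 'position': array([ 0.41920317, -1.02824996,  0.51274505]), 'attitude': array([ 0.86868335,  0.49045957, -0.02407999, -0.06525957])}
tray [(0.61, [287.0, 230.0], 2496)]
spacer_1_mid [(0.79, [207.0, 219.0], 303), (0.69, [205.0, 273.0], 420), (0.6, [251.0, 214.0], 278), (0.52, [376.0, 219.0], 665)]
gauge [(0.95, [301.0, 274.0], 730)]
oiler_mid [(0.6, [376.0, 217.0], 700)]
block_mid [(0.57, [168.0, 248.0], 828), (0.18, [288.0, 230.0], 2466)]
screw_box_mid
[... 499 characters left out ...]
': array([-0.10808125,  0.4770187 ,  0.02238405,  1.55539658, -0.01147534,
        1.10931096, -0.08307437]), 'joint_vel': array([-0.00199344, -0.00186815,  0.00195894, -0.0013805 ,  0.00155068,
        0.0002836 ,  0.00029537]), 'joint_torque': array([ 8.21353387e-04, -5.96330917e+01,  1.60659034e+00, -2.81544024e+01,
        1.24730892e-02,  1.49746509e-03, -4.41266309e-06]), 'eef_pos': array([ 6.75013775e-01, -3.45061753e-06,  2.22796498e-01]), 'tool_rot': array([-1.00690779e-06,  7.07102907e-01,  7.07110656e-01, -2.52132122e-06]), 'contact_force': array([-0.51092151,  0.08869621, -0.34553447]), 'torque': array([-0.03163358, -0.02788898, -0.01698856]), 'gripper_width': 0.9981407985544342}
```

```bash
python3 - <<'E'
import cv2,numpy as np
a=cv2.imread("pics/scene0.png")[110:360,120:420]; b=cv2.imread("pics/side0.png")[110:360,120:420]
cv2.imwrite("pics/scenecrop.png",cv2.resize(a,(720,600),interpolation=cv2.INTER_CUBIC))
cv2.imwrite("pics/sidecrop.png",cv2.resize(b,(720,600),interpolation=cv2.INTER_CUBIC))
E
```

```text
(no output)
```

View pics/scenecrop.png

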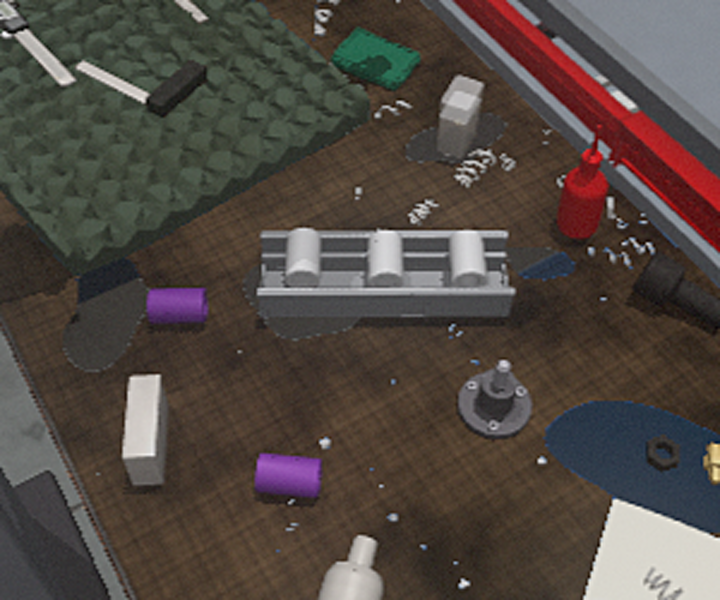

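View pics/sidecrop.png

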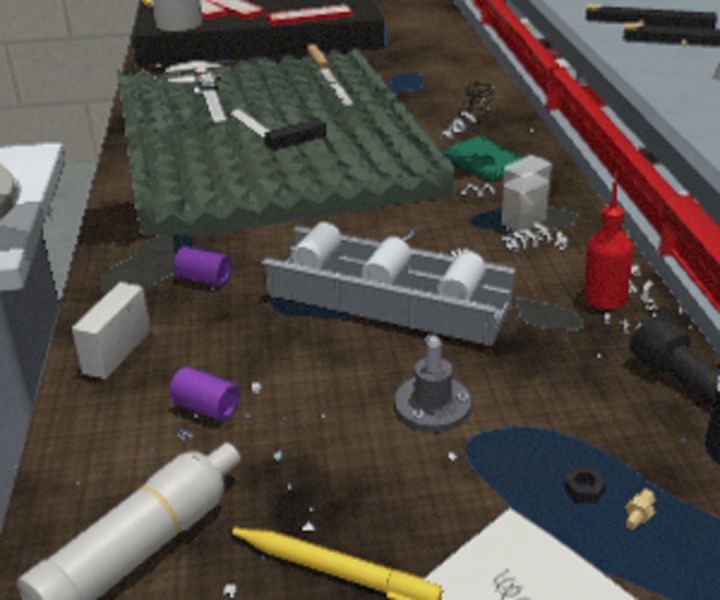

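```bash
cat > h.py <<'E'
import numpy as np
from scipy.spatial.transform import Rotation as R
def rot(q): return R.from_quat([q[1],q[2],q[3],q[0]])
def cam(i): 
    return 210/np.tan(np.radians(i["vertical_fov"]/2)),i["cx"],i["cy"],np.array(i["position"]),rot(i["attitude"])
def ray(i,uv):
    f,cx,cy,p,r=cam(i); return p,r.apply([(uv[0]-cx)/f,-(uv[1]-cy)/f,-1])
def onz(i,uv,z):
    p,d=ray(i,uv); return p+d*(z-p[2])/d[2]
def proj(i,P):
    f,cx,cy,p,r=cam(i); c=r.inv().apply(np.asarray(P)-p); return np.stack([cx-f*c[...,0]/c[...,2],cy+f*c[...,1]/c[...,2]],-1)
E
python3 - <<'E'
from station import bot
from h import *
np.set_printoptions(precision=4,suppress=True)
s=bot.camera_info("scene");d=bot.camera_info("side")
f=lambda p:(p[0]/2.4+120,p[1]/2.4+110)
for n,c,p,z in [("FL",s,(258,291),.042),("FR",s,(515,291),.042),("BL",s,(261,231),.042),("BR",s,(508,231),.042),
 ("FL",d,(266,263),.042),("FR",d,(495,313),.042),("BL",d,(296,229),.042),("BR",d,(515,268),.042),
 ("sp1",s,(303,252),.05),("sp2",s,(386,254),.05),("sp3",s,(468,254),.05),("sp1",d,(317,246),.05),("sp2",d,(386,261),.05),("sp3",d,(463,275),.05),
 ("pin",s,(503,365),.07),("pin",d,(433,340),.07),("foot",s,(494,404),.008),("foot",d,(433,402),.008),("oil",s,(580,230),0),("oil",d,(608,300),0),("box",s,(455,150),0),("box",d,(525,225),0),("block",s,(146,480),0),("purp",s,(178,305),.016),("purp2",s,(288,475),.016)]:
    print(n,onz(c,f(p),z))
E
```

```text
FL [ 0.4077 -0.2615  0.042 ]
FR [ 0.6047 -0.3795  0.042 ]
BL [ 0.4427 -0.2009  0.042 ]
BR [ 0.6415 -0.3196  0.042 ]
FL [ 0.4118 -0.2709  0.042 ]
FR [ 0.6064 -0.3877  0.042 ]
BL [ 0.4446 -0.211   0.042 ]
BR [ 0.643  -0.3201  0.042 ]
sp1 [ 0.461  -0.2488  0.05  ]
sp2 [ 0.5246 -0.2895  0.05  ]
sp3 [ 0.5887 -0.3279  0.05  ]
sp1 [ 0.4621 -0.2613  0.05  ]
sp2 [ 0.5237 -0.2997  0.05  ]
sp3 [ 0.5894 -0.3355  0.05  ]
pin [ 0.5351 -0.4497  0.07  ]
pin [ 0.5381 -0.4532  0.07  ]
foot [ 0.535  -0.4499  0.008 ]
foot [ 0.5385 -0.4553  0.008 ]
oil [ 0.7303 -0.3296  0.    ]
oil [ 0.7356 -0.3277  0.    ]
box [ 0.6867 -0.1735 -0.    ]
box [ 0.6973 -0.1736  0.    ]
block [ 0.2509 -0.3566  0.    ]
purp [ 0.3453 -0.22    0.016 ]
purp2 [ 0.3495 -0.4203  0.016 ]
```

Candidates in the scene picture (full pixels): three grey spacers in the tray at (246,216), (281,217), (315,217), and purple look-alikes at (194,236) and (237,309). The target is the grey one at (246,216), in the nest nearest the robot at about (0.46,-0.25). I'll hover above it for a close check.

carry_out([
  [[0,0,6],[-4,-3.4,0],6.5],
  [[0,0,13],[-9,-7.6,0],6.5],
  [[0,0,19],[-13.5,-11.5,0],6.5],
  [[0,0,25],[-18,-15.3,0],6.5],
  [[0,0,31],[-22,-18.7,0],6.5],
], newtons=40)

```text
t: 1.68
eef_pos: [0.4864, -0.2218, 0.2231]
tool_rot: [0.0, 0.871, 0.49, 0.0]
contact_force: [0.9, 0.1, -0.4]
gripper_width: 0.76
```

```bash
python3 - <<'E'
from station import bot
from h import *
import cv2
o=bot.get_obs();i=bot.camera_info("wrist");im=bot.read_camera("wrist")
np.set_printoptions(precision=4,suppress=True)
print(o["t"],o["eef_pos"],o["q"],i)
import pickle;pickle.dump(i,open("w1.pkl","wb"))
for d in bot.silhouettes("spacer_1_mid","wrist"): print(d["score"],d["location"],d["region"].sum(),cv2.minAreaRect(np.argwhere(d["region"])[:,::-1].astype(np.float32)),onz(i,d["location"],.055))
cv2.imwrite("pics/w1.png",im[:,:,::-1])
E
```

```text
1.675 [ 0.4864 -0.2218  0.2231] [ 0.1372  0.2452  0.2064  1.9029 -0.0592  0.9986 -0.176 ] {'vertical_fov': 68.81448953701118, 'cx': 278.2351028055682, 'cy': 216.11943973974255, 'position': array([ 0.5207, -0.1648,  0.3735]), 'attitude': array([ 0.9545, -0.1282,  0.0353, -0.2668])}
0.96 [270.5, 230.8] 1338 ((272.0, 229.5), (49.0, 28.0), 90.0) [ 0.4601 -0.2492  0.055 ]
0.85 [178.6, 246.6] 1146 ((179.97076416015625, 246.82736206054688), (25.367338180541992, 46.6081428527832), 87.51044464111328) [ 0.3635 -0.2121  0.055 ]
0.75 [270.1, 349.2] 195 ((270.38934326171875, 351.71722412109375), (35.30894088745117, 6.2469658851623535), 5.194429397583008) [ 0.38   -0.3783  0.055 ]
```

View pics/w1.png

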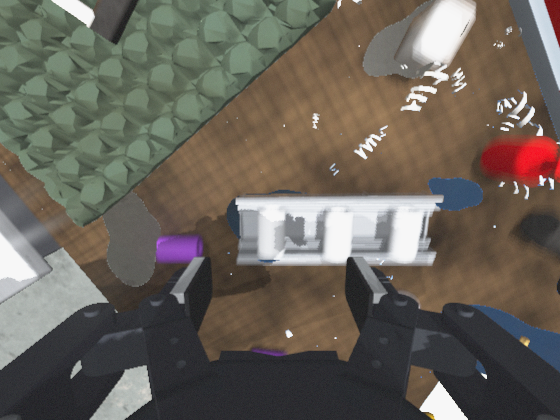

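carry_out([
  [[0,0,0],[-1.8,-0.4,2],6.5],
  [[0,0,0],[-3.7,-0.8,5],6.5],
  [[0,0,0],[-3.7,-0.8,8],6.5],
  [[0,0,0],[-3.7,-0.8,8],6.5],
])

```text
t: 2.28
eef_pos: [0.4609, -0.2467, 0.1412]
tool_rot: [-0.002, 0.87, 0.493, -0.001]
contact_force: [-0.3, 0.2, -0.2]
gripper_width: 0.76
```

```bash
python3 - <<'E'
from station import bot
from h import *
import cv2
o=bot.get_obs();i=bot.camera_info("wrist");im=bot.read_camera("wrist")
np.set_printoptions(precision=4,suppress=True)
print(o["t"],o["eef_pos"],o["q"],rot(o["tool_rot"]).as_matrix())
import pickle;pickle.dump(i,open("w2.pkl","wb"))
for d in bot.silhouettes("spacer_1_mid","wrist"): print(d["score"],d["location"],d["region"].sum(),cv2.minAreaRect(np.argwhere(d["region"])[:,::-1].astype(np.float32)),onz(i,d["location"],.055))
cv2.imwrite("pics/w2.png",im[:,:,::-1])
E
```

```text
2.275 [ 0.4609 -0.2467  0.1412] [ 0.2012  0.3322  0.2074  2.0048 -0.0921  0.8176 -0.0796] [[ 0.5146  0.8574 -0.0039]
 [ 0.8574 -0.5146  0.0015]
 [-0.0007 -0.0041 -1.    ]]
0.62 [283.0, 218.2] 2496 ((281.5, 220.0), (68.0, 39.0), 90.0) [ 0.4638 -0.2484  0.055 ]
0.31 [434.9, 305.1] 331 ((434.5, 304.5), (15.0, 31.0), 90.0) [ 0.5369 -0.3833  0.055 ]
```

View pics/w2.png

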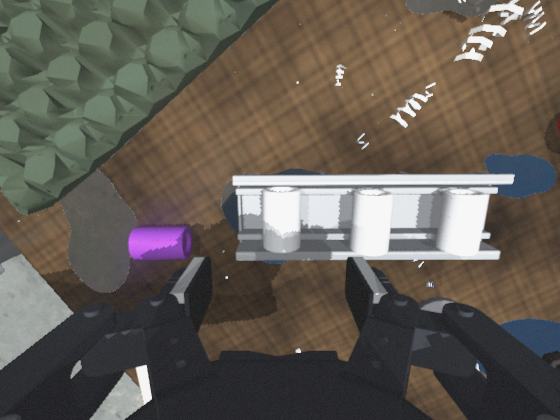

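Wrist view: near grey spacer at (281,219), aligned with the jaws; the other two at (371,222) and (462,222); purple look-alike at (160,243), outside the tray. Going down to grip the first.

carry_out([
  [[0,0,0],[0,0.2,3.5],6.5],
  [[0,0,0],[0,0.2,7],6.5],
  [[0,0,0],[0,0.2,9.3],6.5],
  [[0,0,0],[0,0.2,9.3],6.5],
  [[0,0,0],[0,0.2,9.3],6.5],
])

```text
t: 3.0
eef_pos: [0.4653, -0.249, 0.0514]
tool_rot: [0.001, 0.87, 0.493, 0.001]
contact_force: [-0.4, 0.3, -0.1]
gripper_width: 0.76
```

carry_out([
  [[0,0,0],[0,-0.1,0.5],6.5],
  [[0,0,0],[0,-0.1,0.5],3.0],
  [[0,0,0],[0,-0.1,0.5],2.5],
  [[0,0,0],[0,-0.1,0.5],2.5],
  [[0,0,0],[0,-0.1,0.5],2.5],
], newtons=60)

```text
t: 3.62
eef_pos: [0.4626, -0.2478, 0.0449]
tool_rot: [-0.0, 0.87, 0.492, -0.0]
contact_force: [-2.3, 1.7, 3.9]
gripper_width: 0.293
```

```bash
python3 - <<'E'
from station import bot
from h import *
import cv2
im=bot.read_camera("wrist");cv2.imwrite("pics/w3.png",im[:,:,::-1])
s=bot.read_camera("side");s=cv2.resize(s[170:270,190:350],(560,350),interpolation=cv2.INTER_CUBIC)
cv2.imwrite("pics/c3.png",np.vstack([cv2.resize(im[120:350,120:440],(560,402))[:250],s])[:,:,::-1])
o=bot.get_obs();print(o["t"],o["gripper_width"],o["contact_force"])
E
```

```text
3.725 0.2912958265358231 [-2.02849247  1.53376637  3.95823512]
```

View pics/c3.png

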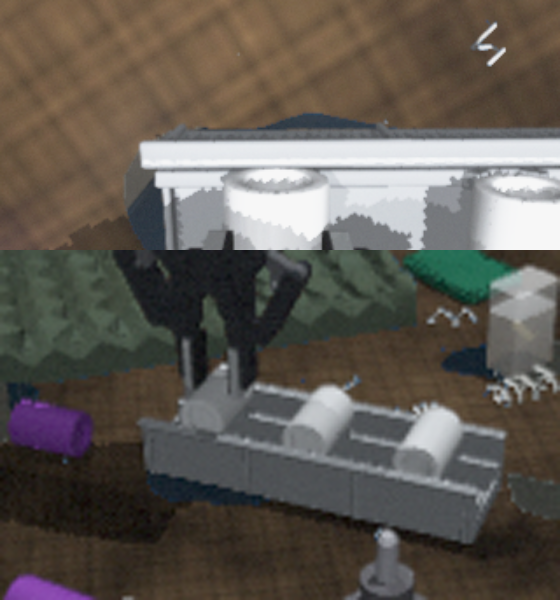

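carry_out([
  [[0,0,0],[0,0,0],0],
  [[0,0,0],[0,0,0],0],
  [[0,0,0],[0,0,0],0],
])

```text
t: 4.1
eef_pos: [0.4625, -0.2478, 0.0451]
tool_rot: [-0.001, 0.87, 0.492, -0.0]
contact_force: [-4.0, 2.9, 9.3]
gripper_width: 0.245
```

carry_out([
  [[0,0,0],[0,0,0],6],
  [[0,0,0],[0,0,0.2],6],
  [[0,0,0],[0,0,0.5],0],
  [[0,0,0],[0,0,0.5],0],
  [[0,0,0],[0,0,0.5],0],
], newtons=40)

```text
t: 4.72
eef_pos: [0.4627, -0.248, 0.0398]
tool_rot: [-0.0, 0.87, 0.492, -0.0]
contact_force: [-2.0, 0.9, 3.7]
gripper_width: 0.328
```

carry_out([
  [[0,0,0],[0,0,0],0],
  [[0,0,0],[0,0,0],0],
])

```text
t: 4.97
eef_pos: [0.4628, -0.248, 0.0398]
tool_rot: [-0.0, 0.87, 0.492, -0.0]
contact_force: [-1.8, 1.1, 3.4]
gripper_width: 0.327
```

carry_out([
  [[0,0,0],[0,0,0],0],
  [[0,0,0],[0,0,-2],0],
  [[0,0,0],[0,0,-5],0],
  [[0,0,0],[0,0,-9],0],
  [[0,0,0],[0,0,-13],0],
], newtons=70)

```text
t: 5.6
eef_pos: [0.4628, -0.2481, 0.1705]
tool_rot: [-0.0, 0.87, 0.492, -0.0]
contact_force: [1.4, 0.2, -1.8]
gripper_width: 0.306
```

carry_out([
  [[0,0,0],[0,0,-5],0],
  [[0,0,0],[0,0,-9],0],
  [[0,0,0],[0,0,-9],0],
])

```text
t: 5.98
eef_pos: [0.4649, -0.2491, 0.2628]
tool_rot: [0.003, 0.87, 0.492, 0.002]
contact_force: [-0.2, 0.5, -1.5]
gripper_width: 0.309
```

```bash
python3 - <<'E'
from station import bot
from h import *
import cv2
im=bot.read_camera("wrist");s=bot.read_camera("scene")
cv2.imwrite("pics/c4.png",np.hstack([cv2.resize(im[100:400,80:460],(380,300)),cv2.resize(s[70:270,150:400],(375,300))])[:,:,::-1])
o=bot.get_obs();print(o)
E
```

```text
{'t': 6.075, 'q': array([ 0.16946491,  0.19229299,  0.23560946,  1.88189765, -0.05087678,
        1.07329669, -0.11581149]), 'joint_vel': array([ 8.83320098e-04,  2.27484127e-02, -3.51199801e-03,  2.50914965e-02,
        7.68256168e-05,  3.68803910e-04,  1.37054528e-04]), 'joint_torque': array([ 7.24992855e-02, -4.16149592e+01,  2.06170991e+00, -2.93832600e+01,
        3.75859730e-02, -2.72207928e-02, -5.12590093e-03]), 'eef_pos': array([ 0.46273572, -0.24793928,  0.25920201]), 'tool_rot': array([-8.86788078e-05,  8.70343221e-01,  4.92445600e-01, -1.87479681e-05]), 'contact_force': array([ 0.17219612,  0.17398287, -2.09663728]), 'torque': array([-0.014417  ,  0.02426292,  0.04274065]), 'gripper_width': 0.30961579346031504}
```

View pics/c4.png

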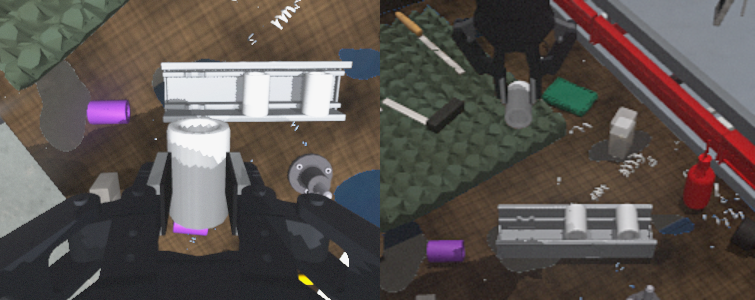

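carry_out([
  [[0,10,0],[0,0,-1],0],
  [[0,20,0],[0,0,-2],0],
  [[0,30,0],[0,0,-3],0],
  [[0,40,0],[0,0,-4],0],
  [[0,50,0],[0,0,-4],0],
])

```text
t: 6.7
eef_pos: [0.4628, -0.2489, 0.2992]
tool_rot: [-0.209, 0.788, 0.445, 0.37]
contact_force: [0.6, 0.2, -2.4]
gripper_width: 0.308
```

```bash
python3 - <<'E'
from station import bot
from h import *
np.set_printoptions(precision=4,suppress=True)
o=bot.get_obs();print(o["q"],o["eef_pos"],rot(o["tool_rot"]).as_matrix()[:,2],o["contact_force"],o["gripper_width"])
f=lambda p:(p[0]/2.4+120,p[1]/2.4+110)
d=bot.camera_info("side");s=bot.camera_info("scene")
for c,p in [(d,(235,458)),(d,(205,500)),(d,(100,590)),(d,(30,590)),(s,(363,545)),(s,(350,590)),(d,(240,535)),(d,(430,590))]: print(onz(c,f(p),.02))
E
```

```text
[ 0.6603  0.3628  0.2404  1.861  -0.9004  1.4315  0.7325] [ 0.4628 -0.2489  0.2992] [ 0.3978  0.6583 -0.639 ] [ 0.6041  0.2094 -2.3512] 0.308415126818225
[ 0.3773 -0.507   0.02  ]
[ 0.3557 -0.5458  0.02  ]
[ 0.2899 -0.613   0.02  ]
[ 0.2451 -0.6059  0.02  ]
[ 0.3697 -0.5034  0.02  ]
[ 0.3431 -0.5281  0.02  ]
[ 0.3798 -0.5817  0.02  ]
[ 0.4989 -0.6456  0.02  ]
```

carry_out([
  [[0,10,0],[0,0,0],0],
  [[0,20,0],[0,0,0],0],
  [[0,30,0],[0,0,0],0],
  [[0,40,0],[0,0,0],0],
  [[0,40,0],[0,0,0],0],
])

```text
t: 7.32
eef_pos: [0.4621, -0.2477, 0.295]
tool_rot: [-0.351, 0.617, 0.344, 0.614]
contact_force: [-1.0, -0.3, -1.9]
gripper_width: 0.307
```

```bash
cat > st.py <<'E'
from station import bot
from h import *
np.set_printoptions(precision=4,suppress=True)
o=bot.get_obs();print(o["t"],o["q"],o["eef_pos"],o["contact_force"],o["gripper_width"]);M=rot(o["tool_rot"]).as_matrix();print(M)
E
python3 st.py
```

```text
7.325 [ 0.9013  0.7194  0.097   1.8747 -1.2259  1.8438  1.0717] [ 0.4621 -0.2477  0.295 ] [-0.9823 -0.2655 -1.9451] 0.3070567373957481
[[ 0.0082  0.8563  0.5164]
 [-0.007  -0.5163  0.8564]
 [ 0.9999 -0.0106  0.0018]]
```

carry_out([
  [[0,0,0],[0,3.5,-2.7],0],
  [[0,0,0],[0,7,-5.5],0],
  [[0,0,0],[-1,11,-8.5],0],
  [[0,0,0],[-3,15,-11.8],0],
  [[0,0,0],[-6,16.9,-13.4],0],
])

```text
t: 7.95
eef_pos: [0.5399, -0.4525, 0.2407]
tool_rot: [-0.345, 0.617, 0.35, 0.614]
contact_force: [-0.0, 0.4, -1.7]
gripper_width: 0.307
```

```bash
python3 st.py
```

```text
7.95 [ 1.0699  1.0501 -0.0631  1.2428 -1.1861  1.8972  0.7769] [ 0.5399 -0.4525  0.2407] [-0.0394  0.3959 -1.7195] 0.3072992307342619
[[ 0.0006  0.8562  0.5167]
 [ 0.008  -0.5166  0.8562]
 [ 1.      0.0036 -0.0072]]
```

carry_out([
  [[0,0,0],[-3,0,0],0],
  [[0,0,0],[-6,0,0],0],
  [[0,0,0],[-9,0,0],0],
  [[0,0,0],[-11,0,0],0],
  [[0,0,0],[-11,0,0],0],
])

```text
t: 8.57
eef_pos: [0.5389, -0.4495, 0.1287]
tool_rot: [-0.349, 0.616, 0.348, 0.615]
contact_force: [-0.2, 0.6, -0.7]
gripper_width: 0.308
```

```bash
python3 st.py; python3 - <<'E'
from station import bot
import cv2,numpy as np
a=bot.read_camera("scene");b=bot.read_camera("side")
cv2.imwrite("pics/scene5.png",a[:,:,::-1]);cv2.imwrite("pics/side5.png",b[:,:,::-1])
r=lambda i,x,y:cv2.resize(i[y-50:y+50,x-33:x+33],(396,600),interpolation=cv2.INTER_CUBIC)
cv2.imwrite("pics/c5.png",np.hstack([r(a,327,255),r(b,300,245)])[:,:,::-1])
E
```

```text
8.575 [ 1.0637  1.204  -0.0549  1.2041 -1.1522  1.8639  0.8843] [ 0.5389 -0.4495  0.1287] [-0.1999  0.634  -0.7357] 0.3083518540085263
[[ 0.0026  0.8574  0.5146]
 [-0.0001 -0.5146  0.8574]
 [ 1.     -0.0023 -0.0013]]
```

View pics/c5.png

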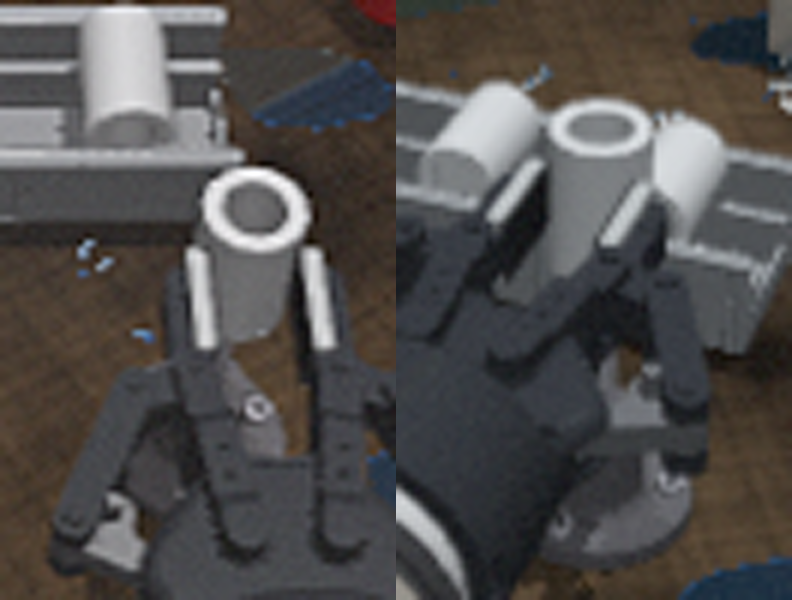

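```bash
python3 - <<'E'
from station import bot
from h import *
import cv2
from scipy.optimize import least_squares
np.set_printoptions(precision=4,suppress=True)
s=bot.camera_info("scene");d=bot.camera_info("side")
def tri(a,b):
    f=lambda P:np.r_[proj(s,P)-a,proj(d,P)-b]
    r=least_squares(f,[.53,-.45,.1],x_scale=.01);return r.x,r.fun
print("top",tri((336.7,239.7),(301,216.2)))
for z in (.150,.154,.158): print(z,onz(s,(336.7,239.7),z),onz(d,(301,216.2),z))
print("pin",tri((329.6,262.1),(300.4,251.7)))
a=cv2.imread("pics/scene0.png");b=cv2.imread("pics/side0.png")
r=lambda i,x,y:cv2.resize(i[y-25:y+25,x-20:x+20],(400,500),interpolation=cv2.INTER_CUBIC)
cv2.imwrite("pics/c6.png",np.hstack([r(a,328,272),r(b,300,262)]))
E
```

```text
top (array([ 0.5376, -0.4526,  0.1479]), array([ 0.3272, -0.4179, -0.4109,  0.3327]))
0.15 [ 0.5354 -0.4541  0.15  ] [ 0.5378 -0.4549  0.15  ]
0.154 [ 0.5331 -0.4561  0.154 ] [ 0.5365 -0.4612  0.154 ]
0.158 [ 0.5309 -0.4581  0.158 ] [ 0.5352 -0.4675  0.158 ]
pin (array([ 0.5387, -0.4469,  0.0645]), array([ 0.2629, -0.3468, -0.3325,  0.2622]))
```

View pics/c6.png

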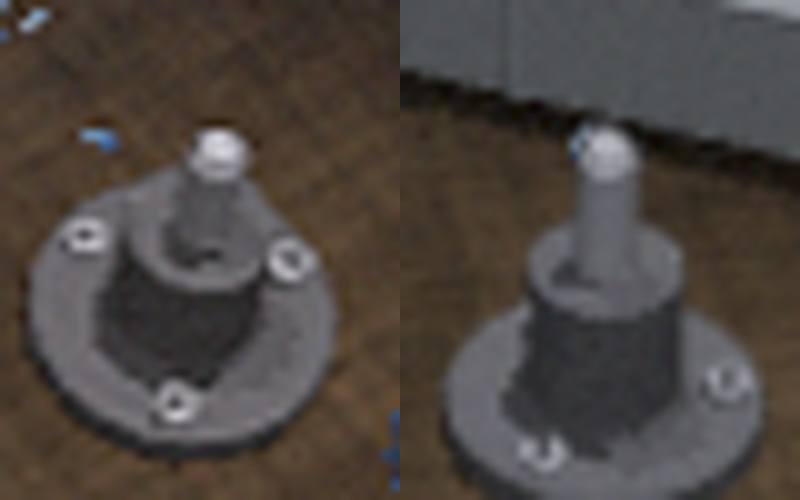

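Scene crop: pin top at (330,261), and side (301,251). The held spacer's top face is at (337,240) in scene and (301,216) in side, so the spacer must go about (+1.6,+6.5) mm to sit over the pin.

carry_out([
  [[0,0,0],[0,-0.1,0.3],0],
  [[0,0,0],[0,-0.2,0.6],0],
  [[0,0,0],[-1.5,-0.2,0.6],0],
  [[0,0,0],[-2.4,-0.2,0.6],0],
  [[0,0,0],[-2.4,-0.2,0.6],0],
])

```text
t: 9.3
eef_pos: [0.5398, -0.4434, 0.104]
tool_rot: [-0.349, 0.616, 0.347, 0.615]
contact_force: [0.1, -0.6, -1.2]
gripper_width: 0.307
```

```bash
python3 st.py; python3 - <<'E'
from station import bot
import cv2,numpy as np
a=bot.read_camera("scene");b=bot.read_camera("side")
r=lambda i,x,y:cv2.resize(i[y-50:y+50,x-33:x+33],(396,600),interpolation=cv2.INTER_CUBIC)
cv2.imwrite("pics/c7.png",np.hstack([r(a,327,255),r(b,300,245)])[:,:,::-1])
E
```

```text
9.3 [ 1.0596  1.2352 -0.0555  1.2037 -1.1474  1.8503  0.9119] [ 0.5398 -0.4434  0.104 ] [ 0.1248 -0.6228 -1.1749] 0.3070420231305441
[[ 0.0017  0.8571  0.5151]
 [-0.0022 -0.5151  0.8571]
 [ 1.     -0.0025  0.001 ]]
```

View pics/c7.png

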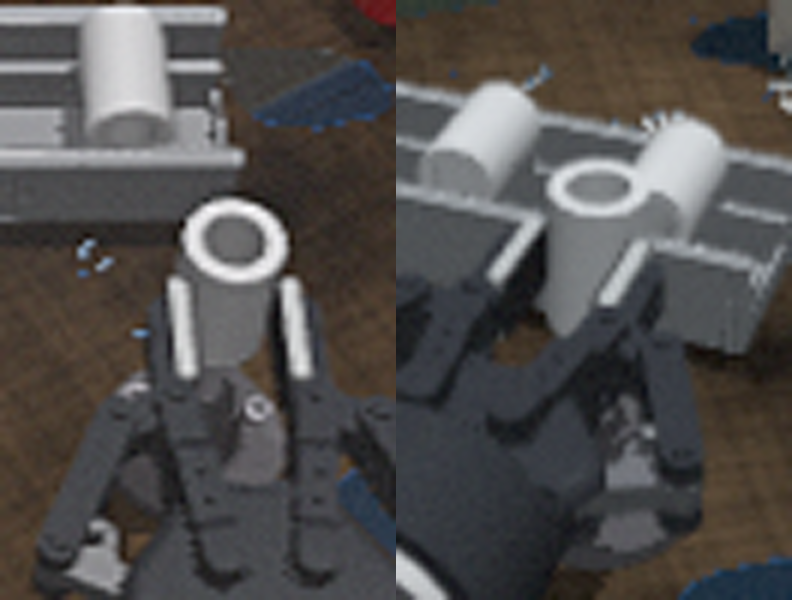

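carry_out([
  [[0,0,0],[-0.2,0,0.1],0],
  [[0,0,0],[-0.4,0,0.1],0],
  [[0,0,0],[-0.5,0,0.1],0],
  [[0,0,0],[-0.6,0,0.1],0],
  [[0,0,0],[-0.7,0,0.1],0],
])

```text
t: 10.02
eef_pos: [0.5407, -0.443, 0.0988]
tool_rot: [-0.348, 0.615, 0.348, 0.615]
contact_force: [0.7, -0.1, -1.5]
gripper_width: 0.311
```

carry_out([
  [[0,0,0],[-0.1,0,0],0],
  [[0,0,0],[-0.2,0,0],0],
  [[0,0,0],[-0.2,0,0],0],
])

```text
t: 10.4
eef_pos: [0.5407, -0.4429, 0.0967]
tool_rot: [-0.348, 0.615, 0.348, 0.615]
contact_force: [0.2, 0.4, -1.4]
gripper_width: 0.309
```

carry_out([
  [[0,0,0],[-0.1,0,0],0],
  [[0,0,0],[-0.2,0,0],0],
  [[0,0,0],[-0.2,0,0],0],
])

```text
t: 10.78
eef_pos: [0.5407, -0.4429, 0.0947]
tool_rot: [-0.348, 0.615, 0.348, 0.615]
contact_force: [0.6, 0.2, -1.2]
gripper_width: 0.309
```

carry_out([
  [[0,0,0],[-0.1,0,0],0],
  [[0,0,0],[-0.2,0,0],0],
  [[0,0,0],[-0.2,0,0],0],
])

```text
t: 11.15
eef_pos: [0.5408, -0.443, 0.0939]
tool_rot: [-0.348, 0.615, 0.348, 0.616]
contact_force: [-0.9, 0.0, 4.0]
gripper_width: 0.308
```

carry_out([
  [[0,0,0],[0.2,0,0],0],
  [[0,0,0],[0.2,0,0.2],0],
  [[0,0,0],[0.2,0,0.4],0],
  [[0,0,0],[0.2,0,0.5],0],
  [[0,0,0],[0.2,0,0.5],0],
])

```text
t: 11.78
eef_pos: [0.543, -0.4389, 0.0946]
tool_rot: [-0.348, 0.616, 0.348, 0.615]
contact_force: [-1.3, -1.9, -1.3]
gripper_width: 0.309
```

carry_out([
  [[0,0,0],[0,0,-0.2],0],
  [[0,0,0],[0,0,-0.5],0],
  [[0,0,0],[0,0,-0.8],0],
  [[0,0,0],[0,0,-1.0],0],
  [[0,0,0],[0,0,-1.0],0],
])

```text
t: 12.4
eef_pos: [0.538, -0.4475, 0.0947]
tool_rot: [-0.348, 0.616, 0.348, 0.615]
contact_force: [0.2, -0.2, -1.7]
gripper_width: 0.309
```

carry_out([
  [[0,0,0],[0,0,-0.2],0],
  [[0,0,0],[0,0,-0.3],0],
  [[0,0,0],[0,0,-0.3],0],
])

```text
t: 12.78
eef_pos: [0.5367, -0.4496, 0.0949]
tool_rot: [-0.348, 0.615, 0.348, 0.616]
contact_force: [0.8, 2.3, -2.0]
gripper_width: 0.306
```

carry_out([
  [[0,0,0],[0,0,0.3],0],
  [[0,0,0],[0,0,0.65],0],
  [[0,0,0],[-0.1,0,0.65],0],
  [[0,0,0],[-0.2,0,0.65],0],
  [[0,0,0],[-0.25,0,0.65],0],
])

```text
t: 13.4
eef_pos: [0.5401, -0.4442, 0.0937]
tool_rot: [-0.348, 0.614, 0.348, 0.616]
contact_force: [-0.3, 1.5, 6.1]
gripper_width: 0.311
```

carry_out([
  [[0,0,0],[0,0,0],0],
  [[0,0,0],[0,0,0],0],
])

```text
t: 13.65
eef_pos: [0.5401, -0.4442, 0.0937]
tool_rot: [-0.348, 0.614, 0.348, 0.616]
contact_force: [0.0, 0.4, 5.2]
gripper_width: 0.308
```

carry_out([
  [[0,0,0],[0.2,0,0],0],
  [[0,0,0],[0.2,0.2,0],0],
  [[0,0,0],[0.2,0.4,0],0],
  [[0,0,0],[0.2,0.6,0],0],
  [[0,0,0],[0.2,0.6,0],0],
])

```text
t: 14.28
eef_pos: [0.5447, -0.4472, 0.094]
tool_rot: [-0.349, 0.615, 0.348, 0.615]
contact_force: [-3.1, 1.0, 0.5]
gripper_width: 0.309
```

carry_out([
  [[0,0,0],[0,-0.4,0],0],
  [[0,0,0],[0,-0.7,0],0],
  [[0,0,0],[0,-1,0],0],
  [[0,0,0],[0,-1.2,0],0],
  [[0,0,0],[0,-1.2,0],0],
])

```text
t: 14.9
eef_pos: [0.5352, -0.4415, 0.0946]
tool_rot: [-0.348, 0.615, 0.348, 0.616]
contact_force: [2.8, -1.6, -1.0]
gripper_width: 0.31
```

All four recess walls and the floor were felt, so the lower end is the shallow one and the deep hole already faces up. Lifting off.

carry_out([
  [[0,0,0],[0,0.6,0],0],
  [[0,0,0],[1,0.6,0],0],
  [[0,0,0],[4,0.6,0],0],
  [[0,0,0],[8,0.6,0],0],
  [[0,0,0],[11,0.6,0],0],
])

```text
t: 15.52
eef_pos: [0.5399, -0.4443, 0.2067]
tool_rot: [-0.348, 0.615, 0.349, 0.615]
contact_force: [-0.4, -0.8, -0.6]
gripper_width: 0.304
```

carry_out([
  [[0,0,0],[0,0,0],0],
  [[0,0,0],[0,0,0],0],
  [[0,0,0],[0,0,0],0],
])

```text
t: 15.9
eef_pos: [0.5396, -0.4438, 0.2027]
tool_rot: [-0.349, 0.616, 0.347, 0.615]
contact_force: [-0.1, 0.7, -1.8]
gripper_width: 0.311
```

```bash
python3 st.py; python3 - <<'E'
from station import bot
import cv2,numpy as np
a=bot.read_camera("scene");b=bot.read_camera("wrist")
cv2.imwrite("pics/c8.png",np.hstack([cv2.resize(a[130:330,200:400],(400,400),interpolation=cv2.INTER_CUBIC),cv2.resize(b[150:350,180:380],(400,400),interpolation=cv2.INTER_CUBIC)])[:,:,::-1])
E
```

```text
15.9 [ 1.0836  1.0947 -0.0975  1.2548 -1.1531  1.8629  0.8143] [ 0.5396 -0.4438  0.2027] [-0.1337  0.6694 -1.8311] 0.31060901659322715
[[ 0.0017  0.8573  0.5149]
 [-0.002  -0.5149  0.8573]
 [ 1.     -0.0025  0.0008]]
```

View pics/c8.png

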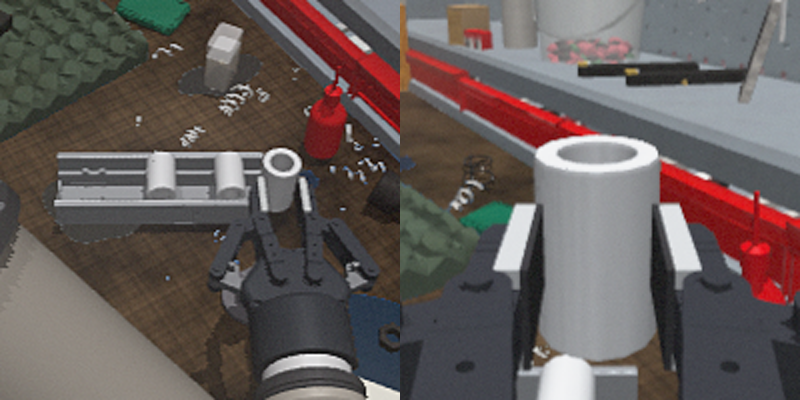

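```bash
python3 -c "
from station import bot
print(bot.hand_in()); o=bot.get_obs(); print(o['t'],o['eef_pos'],o['gripper_width'])"
```

```text
the job is handed in; nothing more can be done
None
the job is handed in; nothing more can be done
```

I took the spacer from the nearest nest, tried its lower end on the pin, and handed in with the deep hole facing up and the spacer held about 20 cm above the bench. The hand-in reports no verdict, so whether it passed is unknown.

- **Feel test:** the pin stopped the spacer after a few millimetres, with about 5–7 N on it. Sideways probing met walls on all four sides. The lower end is therefore the shallow recess and the other end the deep hole, so no turning over was needed.
- **Last checks:** the tool was level and the spacer upright in the pictures. The middle of the grip (TCP) was at z = 0.203 m, with a steady grip opening and only the spacer's weight on the wrist. The other two spacers were in their nests and the bystanders in view looked unmoved. The clock stood at about 16 s of the 48 s allowed.
- **Disagreements:**
  - The first grip was too high on the spacer and squeezed down on it, so I opened and gripped again 5 mm lower before lifting.
  - The reported finger opening (about 26 mm) was less than the 32 mm diameter, though the hold was firm.
  - The scene and side cameras differed by 3–10 mm on some points, so I centred the spacer by its offset from the pin and then by feel.
  - The last pictures do not show how deep the upper hole is; that rests on the feel test.

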